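# Free the eccentric lock and push the section gauge up to the car model

### The job

On the gauge fixture in front of the car model, push the cam's lever round by its upright post until it points straight ahead at the car, so that the cam's low point faces the slide's nose; only then gently push the slide forward by its push plate until it is fully home against its stop. Use the fingertips only, grasp and lift nothing, do not touch the car model, leave the loose things around the fixture where they are, and finish clear of everything.

Things in the scene. Friction and masses are not known exactly. Their poses are not given: they have to be found in the camera images.
- fixture: fixed pale wooden base plate, 12 mm thick; in its own frame x from -135 to 110 mm, y from -72.5 to 112.5 mm. Origin on the table under the cam's pivot; its x axis is 'straight ahead' (from the slide towards the car model), y to the left of that, z up. Fixture coordinates and heights below are from this origin
- cam_lever (a joint): angle (rad) of the cam with its lever. 0: lever points straight ahead (fixture +x), the cam's low point faces the slide's nose. Positive: lever swung clockwise seen from above (1.57: it points to fixture -y). Starts between 1.6 and 2.4, ends at -0.6 and 2.8, no stop or detent at 0. Stiff: stays where left, turns with about 5 N at the post
- cam_centre (a point): centre of the eccentric steel cam disc: 64 mm diameter, 14 to 34 mm above the table, 18 mm from the pivot on the lever's side, 24 mm above the table; turns with the lever
- cam_pivot (a point): point on the cam's vertical pivot axis, 46 mm above the table
- lever_post (a point): half-way up the black upright post near the lever's end: 18 mm diameter, 46 to 88 mm above the table, axis 85 mm from the pivot; this point is 67 mm above the table and moves with the lever. Push it sideways round the pivot. The lever below it is a bar 14 mm wide, 38 to 46 mm above the table, reaching 90 mm from the pivot
- gauge_slide (a joint): travel (m) of the slide along fixture +x: starts between 0 and 0.006, fully home at its stop at 0.0365. About 3 N of friction, stays where left. Unless the cam is near its low point, the slide's nose meets the cam and is blocked part-way; it must not be forced
- slide_nose (a point): middle of the front face of the slide's nose, 24 mm wide, 16 to 34 mm above the table, at fixture y = 0, x = -52 mm at zero travel; moves with the slide
- push_face (a point): centre of the rear (-x) face of the slide's upright push plate: 70 mm wide along fixture y, 8 mm thick, 32 to 80 mm above the table; this point is 60 mm high, at fixture y = 40 mm, x = -112 mm at zero travel, and moves with the slide. Push it towards +x. The carriage below it (fixture y from -25 to 93 mm, rear edge 3 mm behind the plate) is 34 mm high
- template (a point): middle of the plywood section template on the slide's left arm: 5 mm thick, upright, 34 to 124 mm above the table, fixture y = 84 mm, from x = 0 to 86 mm at zero travel (this point at x = 40 mm, 75 mm high); moves with the slide
- car_model: fixed, clay-brown hard model of a car on green foam blocks, 430 mm long across the fixture, about 175 mm wide, 120 mm high; its origin is a reference point on the table about 70 mm ahead of the cam pivot, 70 mm short of the car's near flank (car centre 158 mm along +x from it). Must not be touched by the robot
- tape_roll: bystander, loose, must stay where it is; origin at the centre of its underside. Roll of masking tape, 88 mm across, 24 mm high, beside the fixture
- sanding_block: bystander, loose, must stay where it is; origin at the centre of its underside. Cork block 70 x 40 x 26 mm beside the fixture
- foam_block: bystander, loose, must stay where it is; origin at the centre of its underside. Pale green block 55 x 45 x 40 mm beside the fixture
- cup: bystander, loose, must stay where it is; origin at the centre of its underside. White cup, 68 mm across, 60 mm high, beside the fixture
- steel_bar: bystander, loose, must stay where it is; origin at the centre of its underside. Small steel block 40 x 20 x 16 mm lying on the base plate between cam and template arm
- scraper: bystander, loose, must stay where it is: wooden-handled scraper, 200 mm long, lying on the board to the right
- awl: bystander, loose, must stay where it is: wooden-handled pointed tool, 170 mm long, lying on the board to the left

How it is judged:
On the way, in this order (a step that is already met when the one before it is completed fails the run):
1. the cam is turned to its low point while the slide is still back (value of joint cam_lever between -0.4 and 0.4 rad and value of joint gauge_slide below 0.018 m), for 0.2 s.
2. the slide is pushed fully home (value of joint cam_lever between -0.4 and 0.4 rad and value of joint gauge_slide above 0.0345 m), for 0.2 s.
At the end, for the whole second after the job is handed in: The lever points straight ahead within 0.4 rad (23 degrees), the slide is within 2 mm of its stop (travel above 34.5 mm) and at rest, and every loose bystander is within 30 mm of where it began (all of step 2 and velocity of joint gauge_slide between -0.005 and 0.005 m/s and not (distance of tape_roll from where it was at the start of the episode above 0.03 m) and not (distance of sanding_block from where it was at the start of the episode above 0.03 m) and not (distance of foam_block from where it was at the start of the episode above 0.03 m) and not (distance of cup from where it was at the start of the episode above 0.03 m) and not (distance of steel_bar from where it was at the start of the episode above 0.03 m) and not (distance of scraper from where it was at the start of the episode above 0.03 m) and not (distance of awl from where it was at the start of the episode above 0.03 m)); the robot touches nothing.
It fails at once if the slide is driven forward (past 18 mm) while the cam is not at its low point (more than 0.45 rad off) (value of joint gauge_slide above 0.018 m and (value of joint cam_lever above 0.45 rad or value of joint cam_lever below -0.45 rad)).
It fails at once if the cam lever is gripped or forced (over 45 N) (contact force between the fingers and cam_lever above 45 N).
It fails at once if the slide is gripped or rammed (over 45 N) (contact force between the fingers and gauge_slide above 45 N).
It fails at once if the robot touches the car model (contact force between any of the fingers, the arm and car_model above 1 N).
It fails at once if a loose thing is lifted, carried or shifted more than 30 mm (distance of any of tape_roll, sanding_block, foam_block, cup, steel_bar, scraper, awl from where it was at the start of the episode above 0.03 m).
It also fails if it takes over 58 s, if anything falls off the work surface, if the arm or the gripper's body presses on something with over 40 N, if the wrist force passes 120 N, or if a joint passes its speed limit or range.

### The arm

A 7-joint arm with a two-finger parallel gripper is mounted at the origin on the work surface. World frame = base frame: x ahead of the robot, y to its left, z up, the work surface at z = 0. Lengths are in m, angles in rad, forces in N, time in s.
With the tool pointing down it reaches from about 0.35 to 0.9 m from the base axis. Payload 8.1 kg.
Tool frame: the origin (TCP) lies between the finger pads; the fingertips stand 8 mm ahead of it and the grasp point (between the pads) lies 11 mm behind it (arm.tcp_to_tips is the distance from the TCP to the fingertips, in m); z points along the fingers, x is the direction in which the jaws open and shut, and the axes are right-handed (so a half turn about z gives the same grasp; the last joint's range is limited). The gripper opens to 92 mm and grips with 3 to 60 N. Pads are 19 mm wide; open, the fingers measure 130 mm over their backs; the gripper's body (75 mm by 190 mm) begins 47 mm behind the grasp point.
Start: joints at [1.096, 0.434, 0.025, 1.573, -0.012, 1.134, -0.075], TCP at [0.227, -0.582, 0.235] pointing down, gripper open.
Joint ranges: [-2.62, 2.62], [-0.44, 2.09], [-1.27, 1.32], [0.08, 2.57], [-1.32, 4.46], [0.12, 2], [-2.74, 2.74]. Speed limits (rad/s): [2.22, 2.22, 3.01, 3.01, 3.14, 3.14, 3.14].

### API

Orientations are given as a rotation vector (axis times angle).
In Python, from cell import arm, eyes gives the robot as it stands.
- The arm moves only by the tool play_rows, never from a script. Its argument "rows" is a list of rows, each a list of 3 entries, a list of its own where there are three numbers: the shift along the tool's x, y, z each as a share of 50 cm, from -1 to 1, then the turn, a rotation vector about the tool's x, y, z each as a share of 60 degrees, from -1 to 1, then the opening, from -1 (shut) to 1 (fully open), so that 0 is half open. In form: [[[dx, dy, dz], [ax, ay, az], grip], ...]. A call has 1 to 10 rows; each row is the pose to reach, as a shift and turn from the pose commanded when the call began, along the tool's axes at that moment; what a row does not reach only later rows make up. A row lasts 1/10 s, in which the tool goes at most 50 mm and 8.59 degrees, less where a joint would pass 70% of its speed; a pose out of reach is approached as far as the arm can. A call with a number of a shift or a turn outside -1 to 1 is refused whole. A call with a gripper value outside its range is refused whole. The fingers move at their own pace and stop on an object; "newtons" is the grip in N (left out, the last holds). Time passes only in rows, so rows that repeat a pose let the fingers close. It gives the time, the measured TCP pose, the force and the opening at its end, in the units of the state.
- arm.observe(): the state, without advancing time (a new reading comes with each control period).
- eyes.get_image(name): name is "side" or "top" or "wrist"; returns (picture, depth): 420x560x3 uint8, red, green, blue; 420x560 float32, m along the optical axis (not along the pixel's ray), 0 where there is no reading.
- eyes.get_calibration(name): a dict with "intrinsics" (3x3 intrinsics, pixels), "R" (3x3) and "t" (3): a world point X has camera coordinates R X + t. Camera axes: x right, y down, z forward; pixel columns grow to the right and rows downward; lengths in m; the calibration is good to about 2 mm. A picture is of the moment at which its call begins: read the wrist's pose just before it. get_calibration takes no time and is no camera call; for the wrist camera it gives the pose at the moment of the call.
- arm.sign_off(): hands the job in, once; it reports no verdict.
The state is a dict: "clock": time; "joints": joint angles; "dq": joint speeds; "joint_efforts": joint torques, N m; "position": TCP position; "ee_rot": TCP orientation; "force": force on the tool from outside, world axes, zero at the start; "ft_torque": the same for the moment, N m; "width": opening from 0.0 (shut) to 1.0 (fully open).
Only numpy, scipy, OpenCV 4.12 (cv2) and the standard library are available. Lean on these libraries where they do the work, as an engineer would, in place of code of your own. Each camera call takes 0.05 s, during which the arm holds its last target.

## Working session

There is one attempt and no reset: what is moved stays moved. The work goes in short steps, Python scripts to look and compute and a tool call to move; the robot and the scene stay as the last step left them, time stands still between calls to the robot, and variables do not carry over. Pictures are saved under pics/ and viewed, and the job is handed in when it is done.

Besides the shell and the picture viewer there is one more tool, called after "Call:" in YAML: its name, and indented under it one key for each argument. play_rows: Moves the arm, as the interface text tells. Its arguments: {"type":"object","properties":{"rows":{"type":"array","items":{"type":"array"}},"newtons":{"type":"number"}},"required":["rows"]}

```bash
mkdir -p pics
python3 - <<'E'
from cell import arm, eyes
import cv2
for n in ("top","side","wrist"):
    p,d=eyes.get_image(n); cv2.imwrite(f"pics/{n}0.png",p[:,:,::-1])
    c=eyes.get_calibration(n); print(n,c["intrinsics"].round(1).tolist(),c["R"].round(3).tolist(),c["t"].round(3).tolist())
s=arm.observe();print(s)
E
```

```text
top [[444.4, 0.0, 272.8], [0.0, 444.4, 216.3], [0.0, 0.0, 1.0]] [[-0.009, -1.0, 0.019], [-0.998, 0.008, -0.069], [0.069, -0.02, -0.997]] [-0.01, 0.489, 1.25]
side [[522.3, 0.0, 285.6], [0.0, 522.3, 206.6], [0.0, 0.0, 1.0]] [[-0.765, -0.644, -0.011], [-0.328, 0.403, -0.854], [0.555, -0.65, -0.52]] [0.361, 0.237, 1.213]
wrist [[367.1, 0.0, 279.2], [0.0, 367.1, 207.8], [0.0, 0.0, 1.0]] [[0.362, -0.932, -0.001], [-0.904, -0.351, 0.244], [-0.228, -0.088, -0.97]] [-0.623, -0.03, 0.39]
{'clock': 0.15, 'joints': array([ 1.09640972,  0.43507758,  0.0249672 ,  1.57385647, -0.01155077,
        1.13397499, -0.07507826]), 'dq': array([-0.00119976, -0.00415939,  0.00065856, -0.00228259,  0.00011392,
        0.00053248,  0.00056625]), 'joint_efforts': array([ 1.63262404e-03, -6.68263149e+01,  9.85969976e-01, -3.14692640e+01,
       -6.03998895e-02,  3.93792882e-02,  6.24345171e-05]), 'position': array([ 0.2268687 , -0.58198961,  0.2341283 ]), 'ee_rot': array([-2.59328872e+00,  1.77231688e+00,  1.64106973e-03]), 'force': array([0.3679979 , 0.58389722, 0.47461596]), 'ft_torque': array([ 0.01814839,  0.05650462, -0.05828845]), 'width': 0.9986746198708886}
```

View pics/top0.png

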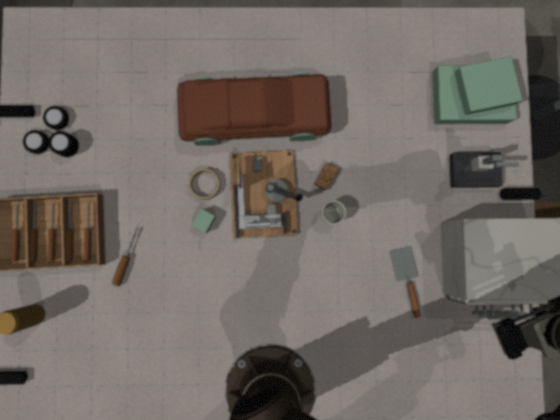

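View pics/side0.png

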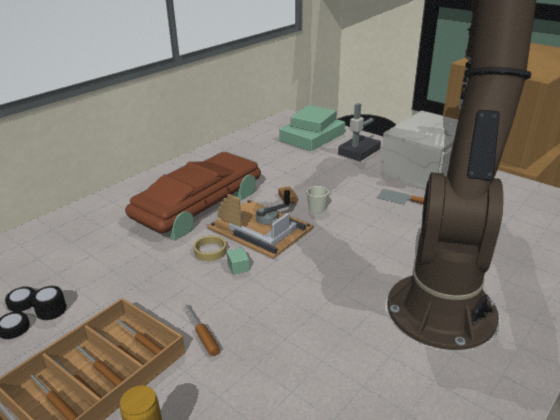

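The top view shows the fixture at about (265,193), with the car ahead of it at (255,107). The lever points right, with its post at about (298,196). The cup is at (334,211) and the cork block at (326,176). I'll zoom in and take measurements.

```bash
cat > h.py <<'E'
from cell import arm, eyes
import numpy as np, cv2
def cast(name,uv,z,c=None):
    c=c or eyes.get_calibration(name); K,R,t=c["intrinsics"],c["R"],c["t"]
    d=R.T@np.linalg.inv(K)@np.array([uv[0],uv[1],1.]); o=-R.T@t
    return o+d*(z-o[2])/d[2]
def proj(name,X,c=None):
    c=c or eyes.get_calibration(name); p=c["intrinsics"]@(c["R"]@np.asarray(X)+c["t"]); return p[:2]/p[2]
E
python3 - <<'E'
from h import *
p=cv2.imread("pics/top0.png")
z=cv2.resize(p[140:250,180:360],None,fx=4.4,fy=4.4,interpolation=cv2.INTER_CUBIC)
z=cv2.convertScaleAbs(z,alpha=1.6); cv2.imwrite("pics/topz.png",z)
p=cv2.imread("pics/side0.png")
z=cv2.resize(p[170:280,190:340],None,fx=5,fy=5,interpolation=cv2.INTER_CUBIC)
cv2.imwrite("pics/sidez.png",cv2.convertScaleAbs(z,alpha=1.4))
E
```

```text
(no output)
```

View pics/topz.png

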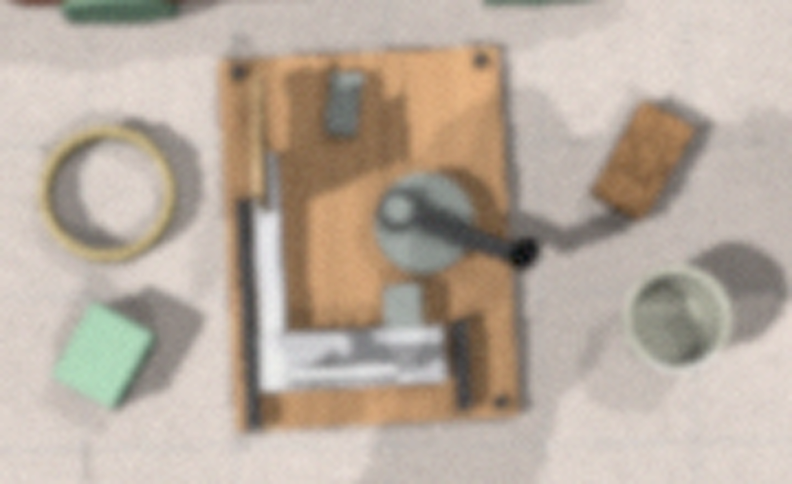

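View pics/sidez.png

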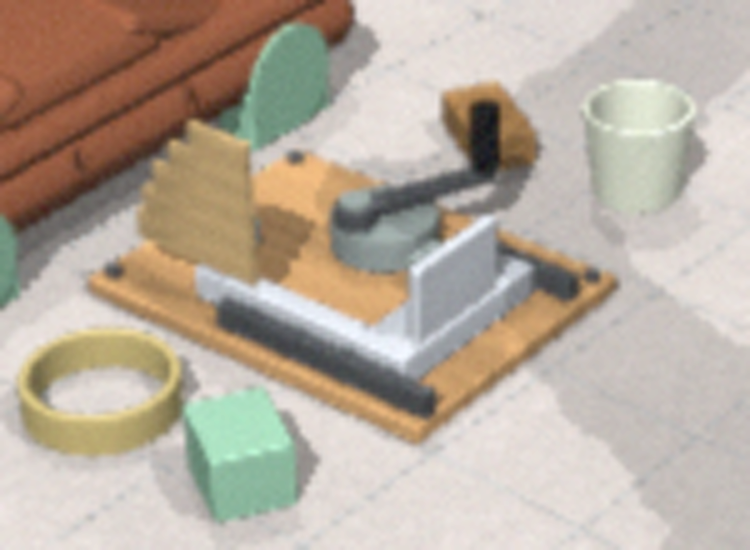

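View pics/wrist0.png

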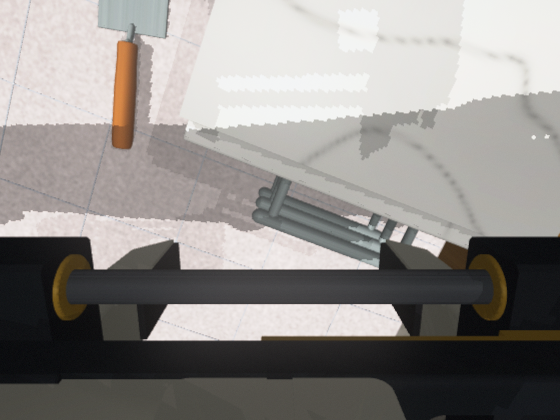

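The zoomed top view shows the plate corners at about (220,60), (500,45), (522,410) and (243,432). The pivot is at (399,210) and the post top at (523,252), all in zoom pixels.

Run:
```python
from h import *
f=lambda u,v:(180+(u+.5)/4.4-.5,140+(v+.5)/4.4-.5)
C=[cast("top",f(*q),0.012)[:2] for q in [(220,60),(500,45),(522,410),(243,432)]]
L=np.array([[110,112.5],[110,-72.5],[-135,-72.5],[-135,112.5]])/1000
C=np.array(C); 
a=C-C.mean(0); b=L-L.mean(0)
th=np.arctan2((b[:,0]*a[:,1]-b[:,1]*a[:,0]).sum(),(a*b).sum())
R=np.array([[np.cos(th),-np.sin(th)],[np.sin(th),np.cos(th)]])
o=C.mean(0)-R@L.mean(0)
print("yaw",np.degrees(th),"o",o,"res mm",((C-(L@R.T+o))*1e3).round(1).tolist())
pv=cast("top",f(399,208),0.05)[:2]; po=cast("top",f(524,250),0.088)[:2]
print("pivot",pv,"post",po,np.linalg.norm(po-pv), "in fix",R.T@(po-o),R.T@(pv-o))
q=R.T@(po-o); print("lever ang",-np.arctan2(q[1],q[0]))
for n,q,z in [("plate L",(285,330),.08),("plate R",(443,328),.08),("nose",(404,285),.034),("rear",(444,380),.034),("tape",(107,193),.024),("cup",(678,317),.06),("cork",(643,160),.026),("foam",(104,355),.04),("bar",(342,103),.028)]:
    w=cast("top",f(*q),z)[:2]; print(n,w.round(4),(R.T@(w-o)).round(4))
# depth-based: points in fixture
_,d=eyes.get_image("top"); c=eyes.get_calibration("top")
vv,uu=np.mgrid[140:250,180:360]; dd=d[140:250,180:360]
P=np.stack([uu,vv,np.ones_like(uu)],-1)@np.linalg.inv(c["intrinsics"]).T*dd[...,None]
W=(P-c["t"])@c["R"]; F=(W[...,:2]-o)@R
def rep(n,m): 
    print(n,m.sum(),F[m].mean(0).round(4),F[m].min(0).round(4),F[m].max(0).round(4),W[m][:,2].max().round(3))
z=W[...,2]
rep("post",(z>.075)&(F[...,1]<-.0)&(F[...,0]>-.07)&(F[...,0]<.1)&(F[...,1]>-.1))
rep("plate",(z>.065)&(F[...,0]<-.07)&(F[...,0]>-.16)&(abs(F[...,1])<.12))
rep("tmpl",(z>.1)&(F[...,1]>.05)&(F[...,0]<.14)&(F[...,1]<.12))
```

```text
yaw 3.1707993761695135 o [ 0.56949055 -0.00911587] res mm [[-0.7, -0.7], [-1.9, 0.0], [2.5, 2.2], [0.1, -1.5]]
pivot [ 0.56871774 -0.00743827] post [ 0.53706934 -0.08343293] 0.08232137884274117 in fix [-0.03648225 -0.07240998] [-0.00067883  0.00171778]
lever ang 2.0375024852661583
plate L [0.4895 0.0638] [-0.0758  0.0772]
plate R [ 0.49   -0.0335] [-0.0807 -0.0199]
nose [ 0.5212 -0.0104] [-0.0483  0.0013]
rear [ 0.4601 -0.0354] [-0.1107 -0.0202]
tape [0.5832 0.1807] [0.0242 0.1887]
cup [ 0.4973 -0.1819] [-0.0817 -0.1686]
cork [ 0.6023 -0.1664] [ 0.0241 -0.1589]
foam [0.4775 0.1802] [-0.0814  0.1942]
bar [0.6404 0.0285] [0.0729 0.0337]
post 37 [-0.0379 -0.0732] [-0.0455 -0.0814] [-0.0296 -0.0649] 0.09
plate 80 [-0.1045  0.0446] [-0.1081  0.0097] [-0.0999  0.0775] 0.084
tmpl 50 [0.026  0.0868] [0.0022 0.0846] [0.0588 0.09  ] 0.126
```

```bash
cat >> h.py <<'E'
from scipy.spatial.transform import Rotation as Ro
YAW=np.radians(3.17); O=np.array([.569,-.007])
def f2w(x,y): 
    c,s=np.cos(YAW),np.sin(YAW); return O+np.array([c*x-s*y,s*x+c*y])
def lever(th,back,rad=.085):
    """fixture tool pos + world jaw yaw (deg), tool centre 'back' m clockwise behind post"""
    ph=-th; p=rad*np.array([np.cos(ph),np.sin(ph)])-back*np.array([-np.sin(ph),np.cos(ph)])
    return f2w(*p), np.degrees(ph+YAW)+90
def rel(xy,z,yaw,s=None,p=None,r=None):
    s=s or arm.observe()
    p=s["position"] if p is None else p; r=s["ee_rot"] if r is None else r
    A=Ro.from_rotvec(r); y=np.radians(yaw)
    B=Ro.from_matrix(np.array([[np.cos(y),np.sin(y),0],[np.sin(y),-np.cos(y),0],[0,0,-1.]]))
    d=A.inv().apply(np.array([*xy,z])-p)/.5; t=(A.inv()*B).as_rotvec()/np.radians(60)
    return d.round(3).tolist(),t.round(3).tolist()
E
python3 - <<'E'
from h import *
_,d=eyes.get_image("top"); c=eyes.get_calibration("top")
vv,uu=np.mgrid[0:420,0:560]
P=np.stack([uu,vv,np.ones_like(uu)],-1)@np.linalg.inv(c["intrinsics"]).T*d[...,None]
W=(P-c["t"])@c["R"]
m=(uu>440)&(uu<520)&(vv>215)&(vv<300); print("box z",np.percentile(W[m][:,2],[50,95,100]),W[m].min(0))
m=(uu>175)&(uu<330)&(vv>70)&(vv<145); print("car z",np.percentile(W[m][:,2],[50,95,100]));
m&=W[...,2]>.03; print("car near x by z",[(z,W[m&(abs(W[...,2]-z)<.01)][:,0].min().round(3)) for z in(.05,.08,.1,.12)])
print(lever(2.05,.042),rel(lever(2.05,.042)[0],.235,lever(2.05,.042)[1]))
print(rel((.40,-.30),.235,-45))
E
```

```text
box z [0.14829581 0.15280897 1.28095976] [ 0.24741143 -0.73500497 -0.00669697]
car z [0.09234601 0.11914659 1.28095976]
car near x by z [(0.05, np.float64(0.696)), (0.08, np.float64(0.697)), (0.1, np.float64(0.709)), (0.12, np.float64(0.724))]
(array([ 0.49575668, -0.06720313]), np.float64(-24.28634800181875)) ([-0.764, -0.875, -0.001], [-0.0, 0.001, -0.74])
([-0.4, -0.527, -0.001], [-0.0, 0.001, -0.395])
```

Call:
play_rows:
  rows:
    - [[-0.08, -0.09, 0], [0, 0, -0.1], -1]
    - [[-0.16, -0.18, 0], [0, 0, -0.2], -1]
    - [[-0.24, -0.27, 0], [0, 0, -0.3], -1]
    - [[-0.31, -0.35, 0], [0, 0, -0.4], -1]
    - [[-0.38, -0.44, 0], [0, 0, -0.5], -1]
    - [[-0.46, -0.52, 0], [0, 0, -0.6], -1]
    - [[-0.54, -0.61, 0], [0, 0, -0.7], -1]
    - [[-0.61, -0.7, 0], [0, 0, -0.74], -1]
    - [[-0.69, -0.79, 0], [0, 0, -0.74], -1]
    - [[-0.76, -0.87, 0], [0, 0, -0.74], -1]
  newtons: 10

```text
clock: 1.25
position: [0.4587, -0.1373, 0.235]
ee_rot: [3.071, -0.662, 0.001]
force: [1.8, -1.2, 0.3]
width: 0.179
```

Call:
play_rows:
  rows:
    - [[0, 0, 0], [0, 0, 0], -1]
    - [[0, 0, 0], [0, 0, 0], -1]
    - [[0, 0, 0], [0, 0, 0], -1]
    - [[0, 0, 0], [0, 0, 0], -1]

```text
clock: 1.65
position: [0.4575, -0.1406, 0.2346]
ee_rot: [3.07, -0.665, -0.001]
force: [-0.2, -0.7, 0.1]
width: 0.006
```

Run:
```python
from h import *
for n in("top","side","wrist"):
    p,d=eyes.get_image(n); cv2.imwrite(f"pics/{n}1.png",p[:,:,::-1])
s=arm.observe();print(s["clock"],s["position"],s["width"],s["force"],s["joints"].round(2))
A=Ro.from_rotvec(s["ee_rot"]).as_matrix();print(A.round(3), np.degrees(np.arctan2(A[1,0],A[0,0])))
# depth in wrist: fingers
```

```text
1.8 [ 0.45771862 -0.14009677  0.23470053] 0.006255085739992307 [ 0.07525726 -0.34465603  0.32562721] [ 0.5   0.23 -0.38  1.89  0.1   1.04 -0.34]
[[ 0.911 -0.413 -0.   ]
 [-0.413 -0.911 -0.   ]
 [-0.     0.    -1.   ]] -24.42136793762422
```

View pics/wrist1.png

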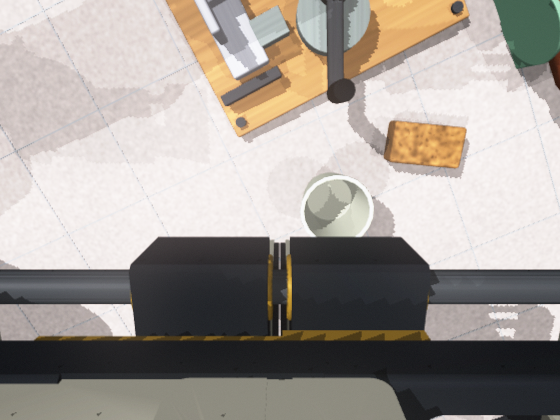

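View pics/side1.png

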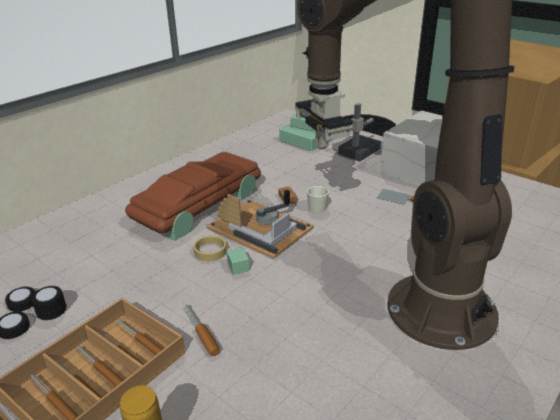

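The wrist view shows the post top at (341,90), the cup at (337,208) and the nose and slide to the upper left. The fingers are shut. I'll use this view to refine the post and pivot positions.

Run:
```python
from h import *
post=cast("wrist",(341,90),.088)[:2]
corner=[cast("wrist",q,.012) [:2] for q in((241,135),(467,14))]
print("post",post,"corners",corner,"pred",f2w(-.135,-.0725),f2w(.11,-.0725))
v=corner[1]-corner[0]; print("yaw",np.degrees(np.arctan2(v[1],v[0])),np.linalg.norm(v))
r=post-O; a=np.arctan2(r[1],r[0])-YAW; print("theta",-a,np.hypot(*r))
for b in(.042,):
    xy,y=lever(-a,b); print(xy,y,rel(xy,.235,y),rel(xy,.074,y))
```

```text
post [ 0.53608224 -0.08223929] corners [array([ 0.44228711, -0.08133599]), array([ 0.68070792, -0.06910077])] pred [ 0.43821573 -0.08685439] [ 0.68284084 -0.07330621]
yaw 2.9377131851906575 0.23873454270251734
theta 2.038540116356617 0.08212508612427301
[ 0.4964514  -0.06803852] -23.629745035341912 ([0.011, -0.163, -0.001], [0.0, 0.0, -0.013]) ([0.011, -0.163, 0.321], [0.0, 0.0, -0.013])
```

```bash
sed -i 's/O=np.array(\[.569,-.007\])/O=np.array([.569,-.0045])/' h.py
python3 - <<'E'
from h import *
xy,y=lever(2.03,.045); print(xy,y,rel(xy,.074,y))
E
```

```text
[ 0.49421668 -0.0649769 ] -23.1404324115571 ([0.004, -0.167, 0.321], [0.0, 0.0, -0.021])
```

Call:
play_rows:
  rows:
    - [[0.004, -0.08, 0], [0, 0, -0.02], -1]
    - [[0.004, -0.167, 0], [0, 0, -0.02], -1]
    - [[0.004, -0.167, 0.08], [0, 0, -0.02], -1]
    - [[0.004, -0.167, 0.16], [0, 0, -0.02], -1]
    - [[0.004, -0.167, 0.24], [0, 0, -0.02], -1]
    - [[0.004, -0.167, 0.29], [0, 0, -0.02], -1]
    - [[0.004, -0.167, 0.321], [0, 0, -0.02], -1]
    - [[0.004, -0.167, 0.321], [0, 0, -0.02], -1]
    - [[0.004, -0.167, 0.321], [0, 0, -0.02], -1]

```text
clock: 2.7
position: [0.4945, -0.0641, 0.0745]
ee_rot: [3.078, -0.63, -0.0]
force: [-0.4, -0.3, -0.3]
width: 0.004
```

Run:
```python
from h import *
for n in("top","side"):
    p,d=eyes.get_image(n); 
    z=p[140:250,180:360] if n=="top" else p[170:280,190:340]
    cv2.imwrite(f"pics/{n}2.png",cv2.resize(z[:,:,::-1],None,fx=4,fy=4,interpolation=cv2.INTER_CUBIC))
p,d=eyes.get_image("wrist");cv2.imwrite("pics/wrist2.png",p[:,:,::-1])
s=arm.observe();print(s["clock"],s["position"],s["force"],rel(*(lambda t:(t[0],.074,t[1]))(lever(2.03,.045))))
```

```text
2.85 [ 0.49516811 -0.0639562   0.07536058] [-0.53042344  0.17408679  0.99776892] ([-0.001, 0.003, 0.003], [-0.001, -0.002, 0.0])
```

View pics/side2.png

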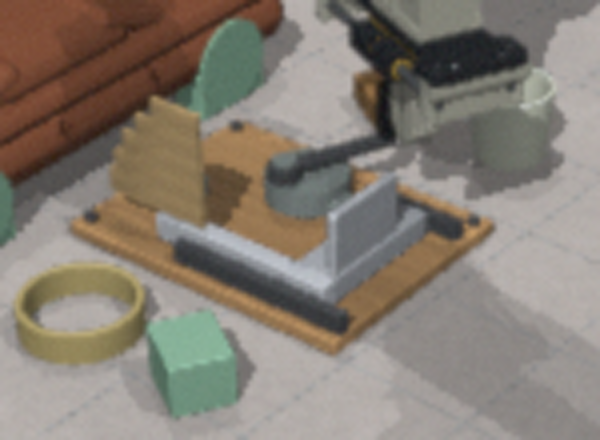

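View pics/wrist2.png

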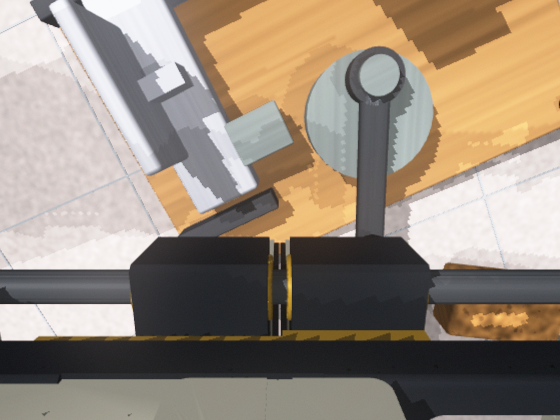

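View pics/top2.png

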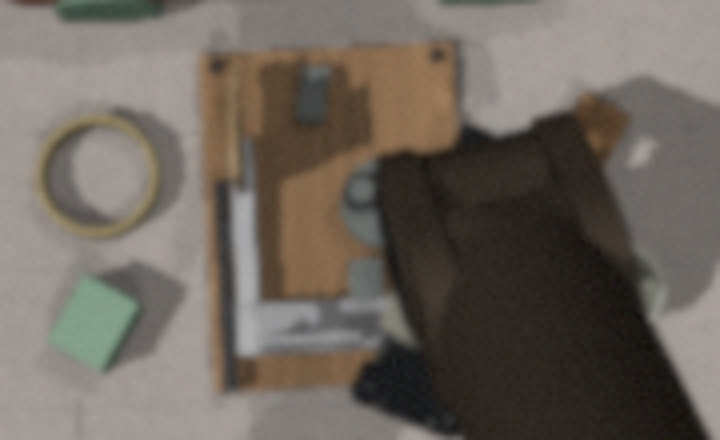

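```bash
cat >> h.py <<'E'
def arc(ths,back,rad=.083,z=.074):
    s=arm.observe()
    for t in ths:
        xy,y=lever(t,back,rad); d,r=rel(xy,z,y,s); print(round(float(t),2),d,r)
E
python3 - <<'E'
from h import *
print("pivot",cast("wrist",(381,73),.05)[:2],O)
arc([2.03],.036);arc([2.03,1.93,1.83,1.73,1.63,1.53,1.43,1.33,1.23],.028)
E
```

```text
pivot [ 0.57046491 -0.00392944] [ 0.569  -0.0045]
2.03 [0.017, -0.001, 0.003] [-0.001, -0.002, 0.0]
2.03 [0.033, -0.001, 0.003] [-0.001, -0.002, 0.0]
1.93 [0.05, 0.003, 0.003] [-0.0, -0.002, -0.095]
1.83 [0.067, 0.006, 0.003] [-0.0, -0.002, -0.191]
1.73 [0.085, 0.008, 0.003] [-0.0, -0.002, -0.286]
1.63 [0.102, 0.007, 0.003] [-0.0, -0.002, -0.382]
1.53 [0.119, 0.005, 0.003] [-0.0, -0.002, -0.477]
1.43 [0.137, 0.001, 0.003] [0.0, -0.002, -0.573]
1.33 [0.153, -0.004, 0.003] [0.0, -0.002, -0.668]
1.23 [0.169, -0.012, 0.003] [0.0, -0.002, -0.764]
```

Call:
play_rows:
  rows:
    - [[0.017, 0, 0], [0, 0, 0], -1]
    - [[0.025, 0, 0], [0, 0, 0], -1]
    - [[0.033, 0, 0], [0, 0, 0], -1]
    - [[0.042, 0.002, 0], [0, 0, -0.05], -1]
    - [[0.05, 0.003, 0], [0, 0, -0.095], -1]
    - [[0.058, 0.005, 0], [0, 0, -0.143], -1]
    - [[0.067, 0.006, 0], [0, 0, -0.191], -1]

```text
clock: 3.55
position: [0.5229, -0.0798, 0.0741]
ee_rot: [3.125, -0.315, -0.004]
force: [-4.8, -0.2, 5.9]
width: 0.005
```

Run:
```python
from h import *
p,d=eyes.get_image("wrist");cv2.imwrite("pics/wrist3.png",p[:,:,::-1])
p,d=eyes.get_image("side");cv2.imwrite("pics/side3.png",cv2.resize(p[170:280,190:340,::-1],None,fx=4,fy=4))
s=arm.observe();print(s["clock"],s["position"],s["force"])
```

```text
3.65 [ 0.52362102 -0.07999933  0.0741041 ] [-1.83857236 -0.82842335  1.09110544]
```

View pics/wrist3.png

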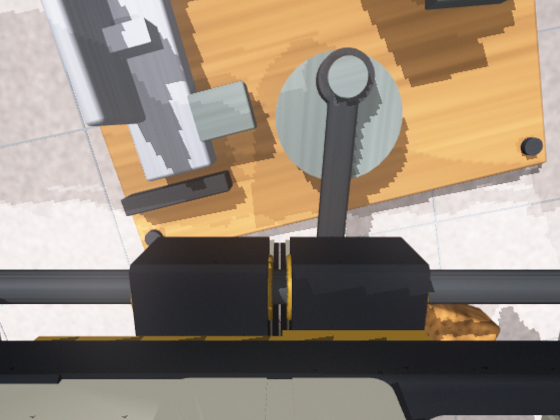

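View pics/side3.png

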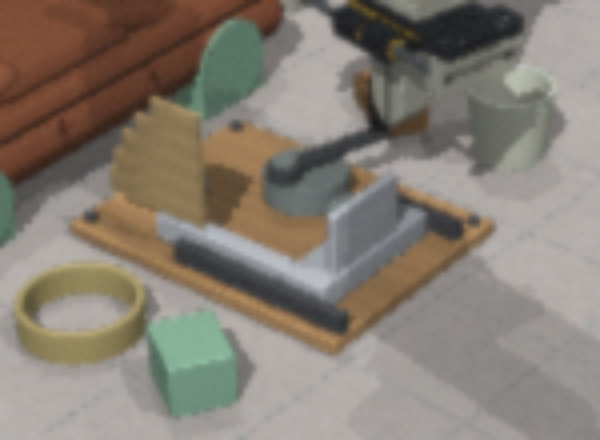

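```bash
cat >> h.py <<'E'
def levang(a,b):
    A=cast("wrist",a,.048)[:2];B=cast("wrist",b,.046)[:2];v=B-A
    return -(np.arctan2(v[1],v[0])-YAW),A
E
python3 - <<'E'
from h import *
th,A=levang((347,76),(333,230));print(th,A)
s=arm.observe();th=th
pp=f2w(*(.085*np.array([np.cos(-th),np.sin(-th)])))
v=Ro.from_rotvec(s["ee_rot"]).inv().apply(np.array([*(pp-s["position"][:2]),0]));print("post in tool xy",v)
arc(np.arange(1.73,.7,-.1),.028)
E
```

```text
1.8764023866242643 [ 0.57036837 -0.00424719]
post in tool xy [ 2.52084334e-02  1.80959558e-03 -3.16913732e-05]
1.73 [0.019, 0.005, 0.0] [0.0, 0.001, -0.095]
1.63 [0.036, 0.008, 0.0] [0.0, 0.001, -0.19]
1.53 [0.054, 0.009, 0.0] [0.0, 0.001, -0.286]
1.43 [0.071, 0.009, 0.0] [0.0, 0.001, -0.381]
1.33 [0.089, 0.006, 0.0] [-0.0, 0.001, -0.477]
1.23 [0.106, 0.002, 0.0] [-0.0, 0.001, -0.572]
1.13 [0.122, -0.003, 0.0] [-0.0, 0.001, -0.668]
1.03 [0.138, -0.01, 0.0] [-0.0, 0.001, -0.763]
0.93 [0.154, -0.019, 0.0] [-0.0, 0.001, -0.859]
0.83 [0.168, -0.029, -0.0] [-0.0, 0.001, -0.954]
0.73 [0.181, -0.041, -0.0] [-0.0, 0.001, -1.049]
```

Call:
play_rows:
  rows:
    - [[0.019, 0.004, 0], [0, 0, -0.095], -1]
    - [[0.036, 0.007, 0], [0, 0, -0.19], -1]
    - [[0.054, 0.008, 0], [0, 0, -0.286], -1]
    - [[0.071, 0.008, 0], [0, 0, -0.381], -1]
    - [[0.089, 0.006, 0], [0, 0, -0.477], -1]
    - [[0.106, 0.002, 0], [0, 0, -0.572], -1]
    - [[0.122, -0.003, 0], [0, 0, -0.668], -1]
    - [[0.138, -0.01, 0], [0, 0, -0.763], -1]
    - [[0.154, -0.019, 0], [0, 0, -0.859], -1]
    - [[0.154, -0.019, 0], [0, 0, -0.859], -1]

```text
clock: 4.65
position: [0.6016, -0.086, 0.0739]
ee_rot: [-2.953, -1.072, 0.001]
force: [-0.8, -1.0, 0.6]
width: 0.004
```

Run:
```python
from h import *
p,d=eyes.get_image("wrist");cv2.imwrite("pics/wrist4.png",p[:,:,::-1])
p,d=eyes.get_image("side");cv2.imwrite("pics/side4.png",cv2.resize(p[170:280,190:340,::-1],None,fx=4,fy=4))
s=arm.observe();print(s["clock"],s["position"],s["force"],s["joints"].round(2))
arc(np.arange(.93,-.11,-.1),.028)
```

```text
4.75 [ 0.60138469 -0.08597587  0.07404753] [-1.09415791 -0.51915255  0.0237447 ] [ 0.47  0.66 -0.63  1.75  0.48  0.89  0.33]
0.93 [-0.001, -0.001, 0.0] [-0.0, -0.0, -0.004]
0.83 [0.016, 0.004, 0.0] [0.0, -0.0, -0.099]
0.73 [0.033, 0.007, 0.0] [0.0, -0.0, -0.195]
0.63 [0.05, 0.008, 0.0] [0.0, -0.0, -0.29]
0.53 [0.068, 0.008, 0.0] [0.0, -0.0, -0.386]
0.43 [0.085, 0.006, 0.0] [0.0, -0.0, -0.481]
0.33 [0.102, 0.002, 0.0] [0.0, -0.0, -0.576]
0.23 [0.119, -0.004, 0.0] [0.0, -0.0, -0.672]
0.13 [0.135, -0.011, 0.0] [0.0, -0.0, -0.767]
0.03 [0.15, -0.02, 0.0] [0.0, -0.0, -0.863]
-0.07 [0.164, -0.03, 0.0] [0.0, -0.0, -0.958]
```

View pics/wrist4.png

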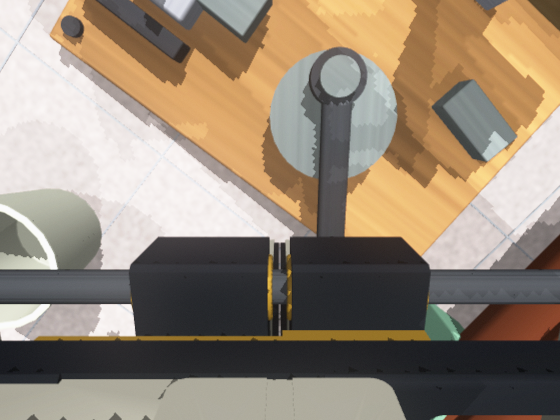

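View pics/side4.png

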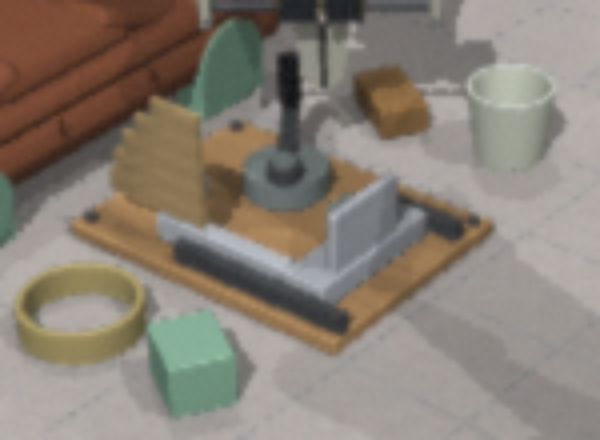

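Call:
play_rows:
  rows:
    - [[0.016, 0.002, 0], [0, 0, -0.1], -1]
    - [[0.033, 0.003, 0], [0, 0, -0.195], -1]
    - [[0.05, 0.003, 0], [0, 0, -0.29], -1]
    - [[0.067, 0.002, 0], [0, 0, -0.386], -1]
    - [[0.084, 0, 0], [0, 0, -0.481], -1]
    - [[0.1, -0.004, 0], [0, 0, -0.576], -1]
    - [[0.117, -0.01, 0], [0, 0, -0.672], -1]
    - [[0.133, -0.017, 0], [0, 0, -0.767], -1]
    - [[0.15, -0.026, 0], [0, 0, -0.863], -1]
    - [[0.15, -0.026, 0], [0, 0, -0.863], -1]

```text
clock: 5.75
position: [0.6513, -0.0279, 0.0743]
ee_rot: [2.189, 2.252, 0.001]
force: [1.6, -1.4, -0.0]
width: 0.003
```

Run:
```python
from h import *
p,d=eyes.get_image("wrist");cv2.imwrite("pics/wrist5.png",p[:,:,::-1])
p,d=eyes.get_image("side");cv2.imwrite("pics/side5.png",cv2.resize(p[170:280,190:340,::-1],None,fx=4,fy=4))
s=arm.observe();print(s["clock"],s["position"],s["force"],s["joints"].round(2))
```

```text
5.85 [ 0.65056256 -0.02799724  0.07425331] [ 1.0965436  -1.22953216  0.33304493] [ 0.46  0.79 -0.83  1.62  0.65  1.03  1.03]
```

View pics/wrist5.png

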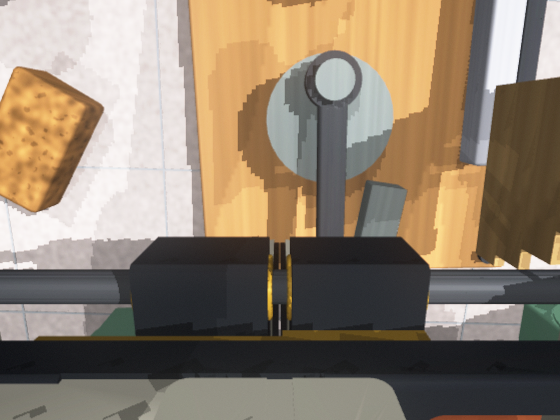

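View pics/side5.png

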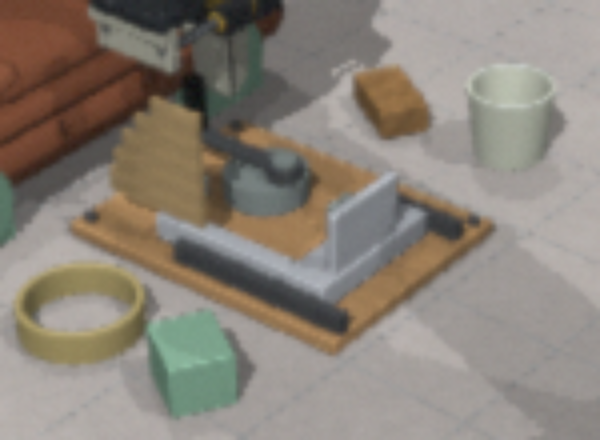

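Run:
```python
from h import *
print(levang((334,79),(331,232)))
s=arm.observe()
w=f2w(-.150,.04)
print(w,rel(s["position"][:2],.235,93.2),rel(w,.235,93.2),rel(w,.066,93.2))
```

```text
(np.float64(0.011599154118281836), array([ 0.56839111, -0.00412372]))
[0.41701757 0.02714399] ([0.0, 0.0, -0.321], [0.0, -0.0, -0.03]) ([0.122, -0.464, -0.322], [0.0, -0.0, -0.03]) ([0.122, -0.464, 0.016], [0.0, -0.0, -0.03])
```

Lever angle is about 0.01 rad. I'll back off the post, lift, and move behind the slide.

Call:
play_rows:
  rows:
    - [[-0.03, -0.01, 0], [0, 0, 0], -1]
    - [[-0.06, -0.01, 0], [0, 0, 0], -1]
    - [[-0.06, -0.01, -0.08], [0, 0, 0], -1]
    - [[-0.06, -0.01, -0.16], [0, 0, -0.03], -1]
    - [[-0.06, -0.01, -0.25], [0, 0, -0.03], -1]
    - [[-0.06, -0.08, -0.32], [0, 0, -0.03], -1]
    - [[-0.03, -0.17, -0.32], [0, 0, -0.03], -1]
    - [[0.03, -0.25, -0.32], [0, 0, -0.03], -1]
    - [[0.08, -0.33, -0.32], [0, 0, -0.03], -1]
    - [[0.122, -0.41, -0.32], [0, 0, -0.03], -1]

```text
clock: 6.85
position: [0.4419, 0.027, 0.234]
ee_rot: [2.156, 2.285, -0.001]
force: [0.3, 0.2, 1.0]
width: 0.007
```

Run:
```python
from h import *
p,d=eyes.get_image("wrist");cv2.imwrite("pics/wrist6.png",p[:,:,::-1])
s=arm.observe();print(s["clock"],s["position"],s["force"],s["joints"].round(2))
w=f2w(-.150,.04)
print(rel(w,.235,93.2),rel(w,.062,93.2))
```

```text
6.9 [0.43513176 0.03049786 0.23344069] [-7.5417187   3.68334307 -2.05529761] [ 0.73  0.31 -1.12  1.94  0.32  1.08  1.11]
([-0.004, -0.037, -0.003], [-0.005, 0.002, 0.008]) ([-0.004, -0.035, 0.343], [-0.005, 0.002, 0.008])
```

View pics/wrist6.png

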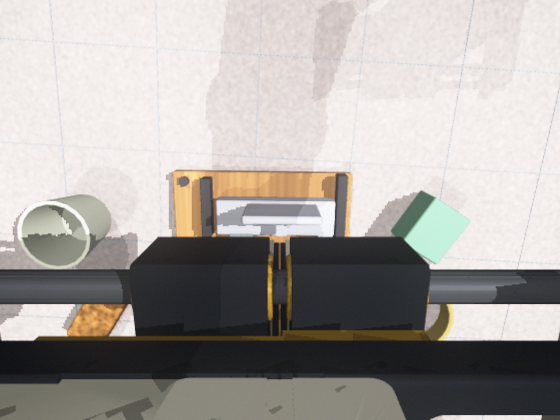

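The rear top edge of the push plate runs from about (243,206) to (320,206).

Run:
```python
from h import *
s=arm.observe();print(s["position"])
c,sn=np.cos(YAW),np.sin(YAW);R=np.array([[c,-sn],[sn,c]])
for q in((243,206),(320,206)):
    w=cast("wrist",q,.08)[:2];print(w,R.T@(w-O))
for q in((176,172),(350,172)):
    w=cast("wrist",q,.012)[:2];print(w,R.T@(w-O))
```

```text
[0.43513176 0.03049786 0.23344069]
[0.44621202 0.00074264] [-0.12231019  0.01202464]
[0.44202457 0.06628448] [-0.12286685  0.07769775]
[ 0.43194978 -0.07489695] [-0.14073337 -0.06271053]
[0.42066589 0.10226221] [-0.14220332  0.11480154]
```

Call:
play_rows:
  rows:
    - [[0, -0.02, 0], [0, 0, 0], -1]
    - [[0, -0.05, 0], [0, 0, 0], -1]
    - [[0, -0.05, 0], [0, 0, 0], -1]
    - [[0, -0.05, 0], [0, 0, 0], -1]

```text
clock: 7.3
position: [0.4198, 0.0243, 0.2344]
ee_rot: [2.156, 2.284, 0.001]
force: [-0.1, -0.1, 0.3]
width: 0.001
```

Run:
```python
from h import *
s=arm.observe();print(s["clock"],s["position"],s["force"],s["joints"].round(2))
w=f2w(-.150,.04)
print(rel(w,.235,93.2),rel(w,.062,93.2))
```

```text
7.3 [0.41978374 0.02434264 0.23442808] [-0.09010947 -0.13865878  0.25719641] [ 0.78  0.28 -1.13  1.98  0.29  1.06  1.15]
([0.006, -0.005, -0.001], [0.001, 0.0, 0.002]) ([0.006, -0.006, 0.345], [0.001, 0.0, 0.002])
```

Run:
```python
from h import *
p,d=eyes.get_image("wrist");cv2.imwrite("pics/wrist7.png",p[:,:,::-1])
p,d=eyes.get_image("top");cv2.imwrite("pics/top7.png",cv2.resize(p[140:250,180:360,::-1],None,fx=4.4,fy=4.4,interpolation=cv2.INTER_CUBIC))
```

```text
(no output)
```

View pics/wrist7.png

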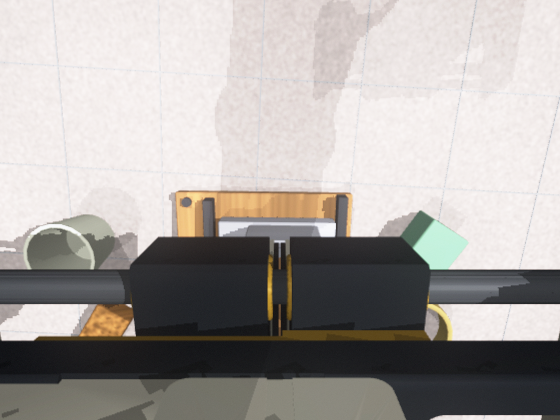

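View pics/top7.png

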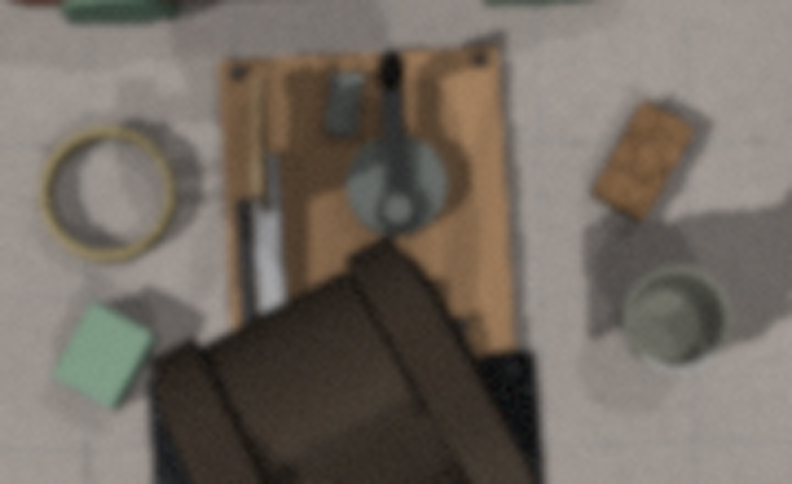

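The top view shows the lever straight ahead, with the post at (391,70) above the pivot at (397,210). The loose things haven't moved. In the wrist view the rear edge of the plate is at row 226, columns 245–318.

Run:
```python
from h import *
c,sn=np.cos(YAW),np.sin(YAW);R=np.array([[c,-sn],[sn,c]])
for q,z in(((245,226),.08),((318,226),.08),((221,219),.034),((334,219),.034),((178,192),.012),((351,192),.012)):
    w=cast("wrist",q,z)[:2];print(q,R.T@(w-O))
```

```text
(245, 226) [-0.11903384  0.00906792]
(318, 226) [-0.11916923  0.07241198]
(221, 219) [-0.11199374 -0.019026  ]
(334, 219) [-0.11223619  0.09327392]
(178, 192) [-0.13464064 -0.06608929]
(351, 192) [-0.13504231  0.11320421]
```

Call:
play_rows:
  rows:
    - [[0.006, -0.005, 0.08], [0, 0, 0], -1]
    - [[0.006, -0.005, 0.16], [0, 0, 0], -1]
    - [[0.006, -0.005, 0.24], [0, 0, 0], -1]
    - [[0.006, -0.005, 0.31], [0, 0, 0], -1]
    - [[0.006, -0.005, 0.345], [0, 0, 0], -1]
    - [[0.006, -0.005, 0.345], [0, 0, 0], -1]
    - [[0.006, -0.005, 0.345], [0, 0, 0], -1]

```text
clock: 8.1
position: [0.4167, 0.029, 0.0619]
ee_rot: [-2.152, -2.288, -0.0]
force: [-0.2, -0.5, 0.4]
width: 0.008
```

Call:
play_rows:
  rows:
    - [[0, 0.015, 0], [0, 0, 0], -1]
    - [[0, 0.03, 0], [0, 0, 0], -1]
    - [[0, 0.04, 0], [0, 0, 0], -1]
    - [[0, 0.046, 0], [0, 0, 0], -1]
    - [[0, 0.052, 0], [0, 0, 0], -1]
    - [[0, 0.058, 0], [0, 0, 0], -1]
    - [[0, 0.064, 0], [0, 0, 0], -1]
    - [[0, 0.07, 0], [0, 0, 0], -1]
    - [[0, 0.074, 0], [0, 0, 0], -1]

```text
clock: 9.0
position: [0.4526, 0.0306, 0.0616]
ee_rot: [-2.153, -2.287, 0.002]
force: [-3.8, -0.3, 2.3]
width: 0.005
```

Run:
```python
from h import *
p,d=eyes.get_image("side");cv2.imwrite("pics/side8.png",cv2.resize(p[150:300,160:360,::-1],None,fx=4,fy=4))
s=arm.observe();print(s["clock"],s["position"],s["force"],s["joints"].round(2))
c,sn=np.cos(YAW),np.sin(YAW);R=np.array([[c,-sn],[sn,c]]);print(R.T@(s["position"][:2]-O))
```

```text
9.05 [0.45302918 0.03065778 0.06160511] [-0.98213082 -1.27462612  0.94691546] [ 0.47  0.56 -0.87  2.11  0.64  0.75  0.81]
[-0.11384919  0.04151703]
```

View pics/side8.png

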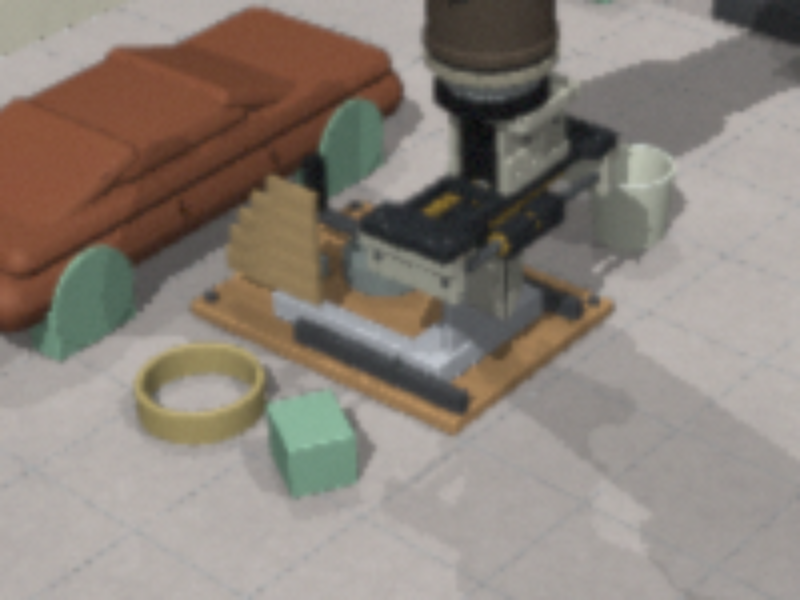

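Call:
play_rows:
  rows:
    - [[0, 0.006, 0], [0, 0, 0], -1]
    - [[0, 0.012, 0], [0, 0, 0], -1]
    - [[0, 0.018, 0], [0, 0, 0], -1]
    - [[0, 0.024, 0], [0, 0, 0], -1]
    - [[0, 0.03, 0], [0, 0, 0], -1]
    - [[0, 0.036, 0], [0, 0, 0], -1]
    - [[0, 0.042, 0], [0, 0, 0], -1]
    - [[0, 0.046, 0], [0, 0, 0], -1]
    - [[0, 0.048, 0], [0, 0, 0], -1]
    - [[0, 0.05, 0], [0, 0, 0], -1]

```text
clock: 10.05
position: [0.4781, 0.0322, 0.0617]
ee_rot: [2.153, 2.288, -0.0]
force: [-3.0, -1.9, -0.6]
width: 0.008
```

Call:
play_rows:
  rows:
    - [[0, 0.002, 0], [0, 0, 0], -1]
    - [[0, 0.004, 0], [0, 0, 0], -1]

```text
clock: 10.25
position: [0.48, 0.0323, 0.0617]
ee_rot: [2.153, 2.288, -0.0]
force: [-2.8, -3.5, -0.2]
width: 0.005
```

Call:
play_rows:
  rows:
    - [[0, 0.002, 0], [0, 0, 0], -1]
    - [[0, 0.004, 0], [0, 0, 0], -1]

```text
clock: 10.45
position: [0.4811, 0.0324, 0.0616]
ee_rot: [-2.152, -2.287, 0.003]
force: [-9.8, -2.8, 6.4]
width: 0.009
```

Call:
play_rows:
  rows:
    - [[0, 0.002, 0], [0, 0, 0], -1]
    - [[0, 0.003, 0], [0, 0, 0], -1]

```text
clock: 10.65
position: [0.4811, 0.0324, 0.0616]
ee_rot: [-2.151, -2.287, 0.006]
force: [-14.0, -2.0, 9.7]
width: 0.006
```

The force has risen to 14 N and the slide has stopped where I expected. I'll hold briefly, back off and lift clear.

Call:
play_rows:
  rows:
    - [[0, 0, 0], [0, 0, 0], -1]
    - [[0, 0, 0], [0, 0, 0], -1]
    - [[0, -0.03, 0], [0, 0, 0], -1]
    - [[0, -0.08, 0], [0, 0, 0], -1]
    - [[0, -0.08, -0.06], [0, 0, 0], -1]
    - [[0, -0.08, -0.14], [0, 0, 0], -1]
    - [[0, -0.08, -0.22], [0, 0, 0], -1]
    - [[0, -0.08, -0.3], [0, 0, 0], -1]
    - [[0, -0.1, -0.36], [0, 0, 0], -1]
    - [[0, -0.15, -0.4], [0, 0, 0], -1]

```text
clock: 11.65
position: [0.4115, 0.0295, 0.2646]
ee_rot: [2.15, 2.287, 0.009]
force: [-0.5, -1.1, 1.2]
width: 0.006
```

Call:
play_rows:
  rows:
    - [[0.08, -0.02, -0.02], [0, 0, 0], -1]
    - [[0.16, -0.02, -0.02], [0, 0, 0], -1]
    - [[0.24, -0.02, -0.02], [0, 0, 0], -1]
    - [[0.32, -0.02, -0.02], [0, 0, 0], -1]
    - [[0.4, -0.02, -0.02], [0, 0, 0], -1]
    - [[0.48, -0.02, -0.02], [0, 0, 0], -1]
    - [[0.48, -0.02, -0.02], [0, 0, 0], -1]
    - [[0.48, -0.02, -0.02], [0, 0, 0], -1]
    - [[0.48, -0.02, -0.02], [0, 0, 0], -1]

```text
clock: 12.55
position: [0.3846, 0.2665, 0.2718]
ee_rot: [2.153, 2.287, 0.001]
force: [0.0, 0.2, 0.7]
width: 0.005
```

Run:
```python
from h import *
p,d=eyes.get_image("top");cv2.imwrite("pics/top9.png",cv2.resize(p[140:250,180:360,::-1],None,fx=4.4,fy=4.4,interpolation=cv2.INTER_CUBIC))
p,_=eyes.get_image("side");cv2.imwrite("pics/side9.png",p[:,:,::-1])
s=arm.observe();print(s["clock"],s["position"],s["force"],s["joints"].round(2),abs(s["dq"]).max())
c=eyes.get_calibration("top")
vv,uu=np.mgrid[140:250,180:360]; dd=d[140:250,180:360]
P=np.stack([uu,vv,np.ones_like(uu)],-1)@np.linalg.inv(c["intrinsics"]).T*dd[...,None]
W=(P-c["t"])@c["R"]; cc,sn=np.cos(YAW),np.sin(YAW);R=np.array([[cc,-sn],[sn,cc]]);F=(W[...,:2]-O)@R;z=W[...,2]
for n,m in(("plate",(z>.065)&(z<.1)&(F[...,0]<-.03)&(F[...,0]>-.16)&(abs(F[...,1]-.04)<.05)),("post",(z>.075)&(z<.1)&(abs(F[...,1])<.05)&(abs(F[...,0]-.08)<.03)),("tmpl",(z>.1)&(z<.13)&(F[...,1]>.05)&(F[...,0]<.12)&(F[...,1]<.12))):
    print(n,m.sum(),F[m].mean(0) if m.any() else 0)
```

```text
12.65 [0.38485606 0.26574467 0.27176828] [-1.00767265  0.21022652  0.27399629] [ 0.19  0.34 -1.14  1.82  0.33  1.19  0.57] 0.0065377226402062606
plate 86 [-0.07242088  0.03932418]
post 37 [ 0.08251487 -0.00229505]
tmpl 50 [0.061347   0.08201299]
```

View pics/top9.png

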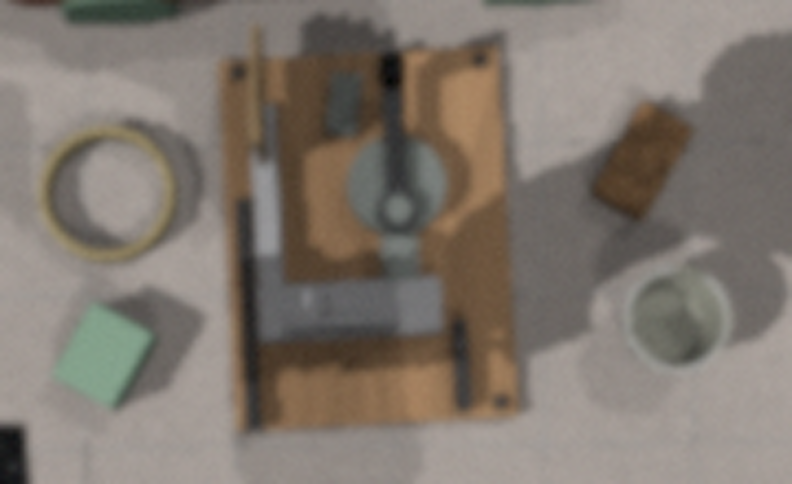

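View pics/side9.png

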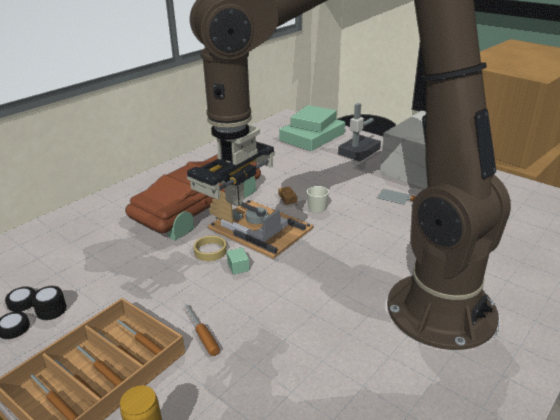

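Run:
```python
from cell import arm
print(arm.sign_off())
```

```text
the job is handed in; nothing more can be done
None
```

The job is handed in at about 12.7 s of the 58 s allowed. No verdict is reported, so the result rests on my own checks. I pushed the post round with shut fingertips until the lever pointed at the car. Then I backed off, went behind the push plate and pushed the slide forward in small steps until it stopped.

**Lever:** the wrist view put it at about 0.01 rad, and the final top view at about 0.03 rad. Both are well inside the 0.4 rad limit. The push took about 5 N.

**Slide:** at the end it stopped moving while the push force rose to about 14 N, against about 3 N while sliding, so it looks to be against its stop. The final depth view puts the push plate about 1 mm short of its nominal home position, inside the 2 mm allowed. The measurements disagree by a few mm: the template appears to have moved 35 mm, but the plate only 32 mm.

**Surroundings:** by eye in the last pictures, the loose things around the fixture are where they began. The scraper and awl were only seen in the wide side view. No contact with the car showed in the pictures or force readings.

**Arm:** at hand-in it was at rest with the fingertips about 26 cm above the table, off to the left, touching nothing.

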